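# Rock the seesaw gate to fill the blue tub, then the white one

### The job

Run the two queues of bath balls into their tubs, blue tub first. With a fingertip, press down one yellow pad of the seesaw gate so that only the chute above the blue tub empties; once all three of its balls lie in the blue tub, rock the gate fully over its pivot so that the other chute feeds the white tub, and leave the gate there. Do not touch or lift the balls, leave both tubs where they stand, and do not disturb the jar, bottle and brush.

Things in the scene. Friction and masses are not known exactly. Their poses are not given: they have to be found in the camera images.
- stand: Fixed stand, two parallel open steel chutes, 38 mm wide, walls about 20 mm high. Origin on the table below the gate's pivot; x = down the chutes (slope 0.16 rad, away from the robot), y = left. Chute centre lines at y = +90 (left) and -90 mm (right); floor 103 mm above the table at the gate (x = 0), 126 at the top end (x = -140), 87 at the outlet (x = 100). Only table lies below the gate's pads.
- gate (a joint): Seesaw gate, grey 300 mm beam across both chutes with a dark blade over each. Pivot pin along stand x at (0, 0, 121 mm). Rad, firm stops at +-0.36; near 0 (start) both chutes are shut. Positive: left end up, left chute open, right shut; negative: opposite. Press the right pad to open the left chute and vice versa; balls pass beyond about 0.3. Stiff: 1.5 to 2 N on a pad moves it; stays where left.
- pad_left (a point): Centre of the top face of the yellow pad, 40 x 40 x 10 mm, on the gate's left (+y) end: 150 mm left of the pivot and 55 mm above it in the gate's turning frame. 176 mm above the table with the gate level, about 120 fully down, 225 fully up. Press it from above; it moves on an arc about the pivot.
- pad_right (a point): The same for the yellow pad on the right (-y) end, 150 mm to the right of the pivot and 55 mm above it.
- tub_blue: Loose blue open tub, 150 x 150 x 60 mm, wall 5 mm, 0.9 kg, standing under the outlet of one chute (its centre at stand x = 165 mm, y = +90 or -90 mm: the side changes from run to run). Origin at the centre of its underside.
- tub_white: The same tub in white, under the outlet of the other chute.
- jar: Clear jar with blue lid, 64 mm wide, 85 mm high, off to the left. Bystander. Origin at the centre of its underside.
- bottle: White bottle with blue cap, 60 mm wide, 150 mm high, off to the left. Bystander. Origin at the centre of its underside.
- brush: Cleaning brush lying on the table, off to the right. Bystander. Origin at its underside.
- ball_left1: Orange hollow plastic bath ball, 28 mm diameter, about 15 g, number 1 in the queue held in the left chute (1 is against the blade). Origin at its centre.
- ball_left2: Orange hollow plastic bath ball, 28 mm diameter, about 15 g, number 2 in the queue held in the left chute (1 is against the blade). Origin at its centre.
- ball_left3: Orange hollow plastic bath ball, 28 mm diameter, about 15 g, number 3 in the queue held in the left chute (1 is against the blade). Origin at its centre.
- ball_right1: Orange hollow plastic bath ball, 28 mm diameter, about 15 g, number 1 in the queue held in the right chute (1 is against the blade). Origin at its centre.
- ball_right2: Orange hollow plastic bath ball, 28 mm diameter, about 15 g, number 2 in the queue held in the right chute (1 is against the blade). Origin at its centre.
- ball_right3: Orange hollow plastic bath ball, 28 mm diameter, about 15 g, number 3 in the queue held in the right chute (1 is against the blade). Origin at its centre.

How it is judged:
By the outcome, as a careful person would: the job done as asked, in the order asked, and still so for the second after the job is handed in, with the robot touching nothing.
It also fails if it takes over 45 s, if anything falls off the work surface, if the arm or the gripper's body presses on something with over 40 N, if the wrist force passes 120 N, or if a joint passes its speed limit or range.

### The arm

A 6-joint arm with a two-finger parallel gripper is mounted at the origin on the work surface. World frame = base frame: x ahead of the robot, y to its left, z up, the work surface at z = 0. Lengths are in m, angles in degrees, forces in N, time in s.
With the tool pointing down it reaches from about 0.35 to 0.875 m from the base axis. Payload 4.2 kg.
Tool frame: the origin (TCP) lies midway between the tips of the shut fingers; the grasp point (between the pads) lies 19 mm behind it; y points along the fingers, z is the direction in which the jaws open and shut, and the axes are right-handed (so a half turn about y gives the same grasp; the last joint's range is limited). The gripper opens to 87 mm and grips with 3 to 60 N. Pads are 19 mm wide; open, the fingers measure 117 mm over their backs; the gripper's body (75 mm by 190 mm) begins 51 mm behind the grasp point.
Start: joints at [-50.214, 22.042, 0.453, 0, -68.411, -14.817], TCP at [0.264, -0.567, 0.223] pointing down, gripper open.
Joint ranges: [-179.83, 179.83], [-69.29, 118.12], [-61.27, 80.66], [-181.25, 117.63], [-171.15, -9.14], [-177.46, 177.46]. Speed limits (degrees/s): [159.86, 159.86, 180, 180, 180, 180].

### API

Orientations are given as [roll, pitch, yaw] about the fixed x, y, z axes, in that order (R = Rz(yaw) Ry(pitch) Rx(roll)).
In Python, from workcell import env gives the robot as it stands. The module is installed in compiled form; this text tells all that it offers. Calls block until the motion is done:
- env.goto(position, orientation): joint-space move of the TCP to a pose.
- env.move_straight(position, rotation=None, rate=0.15, force_limit=None): straight line of the TCP; rotation=None keeps the orientation; rate is the mean speed in m/s. With force_limit (N) it stops when the force on the tool has changed by that much, and returns True; else False.
- env.set_joints(angles): joint-space move.
- env.gripper_to(opening, grasp_force=None): opening from 0.0 (shut) to 1.0 (fully open); grasp_force is the grip in N (None keeps the last); returns when the fingers have stopped.
- env.dwell(seconds).
- env.inverse_kinematics(position, orientation): joint angles nearest the present ones, or None.
- env.read_state(): the state.
- env.grab_frame(name): name is "scene" or "top" or "wrist"; returns a dict with "image" (400x640x3 uint8, blue, green, red), "fx", "fy", "cx", "cy" (pixels), "position" and "orientation" of the camera in the world. Camera axes: x right, y up, looking along -z (the intrinsics and any distortion apply to the point x, -y, -z); pixel columns grow to the right and rows downward; lengths in m; the calibration is good to about 2 mm. A picture is of the moment at which its call begins. There is no depth.
A pose or a line that the arm cannot do raises env.Unreachable and nothing moves.
- env.close_job(): hands the job in, once; it reports no verdict.
Trained networks look in a picture, given as the dict that the camera call returned (one of the last four; its "shot" number tells which), for a name from the list of things; names that differ only in an ending like _2 or _b are one class to them, and where a whole thing is asked for, a point or a joint stands for the part that bears it (a point fixed in the world has none). Each returns a list of dicts, best first, with "score" (0 to 1); they miss things now and then, are a little off and sometimes report something else, mostly with a low value. They report only what shows in the picture. A call takes as long as a camera call.
- env.search_frame(picture, thing): "xyz" ([x, y, z] in m, in world coordinates, good to about 4 mm: the middle of the surface that is visible of it).
- env.trace(picture, thing): "mask" (400x640 bool, what is visible of it).
The state is a dict: "clock": time; "joint_positions": joint angles; "qvel": joint speeds; "joint_torque": joint torques, N m; "position": TCP position; "tool_rot": TCP orientation; "force": force on the tool from outside, world axes, zero at the start; "wrist_torque": the same for the moment, N m; "opening": opening from 0.0 (shut) to 1.0 (fully open).
Only numpy, scipy, OpenCV 4.12 (cv2) and the standard library are available. Lean on these libraries where they do the work, as an engineer would, in place of code of your own. Each camera call takes 0.05 s, during which the arm holds its last target.

## Working session

There is one attempt and no reset: what is moved stays moved. The work goes in short steps, each a Python script; the robot and the scene stay as the last script left them, time stands still between calls to the robot, and variables do not carry over. Pictures are saved under pics/ and viewed, and the job is handed in when it is done.

```bash
mkdir -p pics
python3 - <<'E'
from workcell import env
import cv2
s=env.read_state();print(s['clock'],s['position'],s['tool_rot'],s['force'])
for n in ['scene','top']:
    f=env.grab_frame(n);cv2.imwrite(f'pics/a_{n}.png',f['image'])
    print(n,f['position'],f['orientation'],f['fx'],f['fy'],f['cx'],f['cy'],[k for k in f])
    for t in ['pad_left','pad_right','tub_blue','tub_white','ball_left1','stand']:
        print(t,[(np,round(d['score'],2)) for d in env.search_frame(f,t)[:6] for np in [[round(float(v),3) for v in d['xyz']]]])
print(env.read_state()['clock'])
E
```

```text
0.0 [ 0.26358351 -0.56602845  0.22145033] [-8.98732874e+01  5.65201561e-03  2.49574007e+01] [ 0.51256192 -0.3018702   0.25486624]
scene [ 1.17745774 -0.14890314  1.11601618] [ 3.21437421e+01 -3.28698006e-02  7.67185335e+01] 398.636646828228 398.636646828228 318.1682528616973 202.51697375922927 ['image', 'fx', 'fy', 'cx', 'cy', 'position', 'orientation', 'shot']
pad_left [([0.52, 0.054, 0.175], 0.59)]
pad_right [([0.52, 0.053, 0.175], 0.84)]
tub_blue [([0.637, -0.072, 0.004], 0.59)]
tub_white [([0.688, 0.106, 0.005], 0.88)]
ball_left1 []
stand [([0.513, 0.052, 0.096], 0.87)]
top [0.44150519 0.02963226 1.15520868] [  5.75569139  -2.04958864 -90.03513471] 389.2294978176891 389.2294978176891 322.07233634352326 199.8106480705987 ['image', 'fx', 'fy', 'cx', 'cy', 'position', 'orientation', 'shot']
pad_left [([0.514, 0.053, 0.175], 0.58)]
pad_right [([0.513, 0.054, 0.174], 0.92)]
tub_blue [([0.65, -0.083, 0.004], 0.6)]
tub_white [([0.706, 0.101, 0.006], 0.97), ([0.517, 0.051, 0.171], 0.3)]
ball_left1 []
stand [([0.487, 0.067, 0.087], 0.92), ([0.512, 0.055, 0.178], 0.72)]
0.7
```

View pics/a_scene.png

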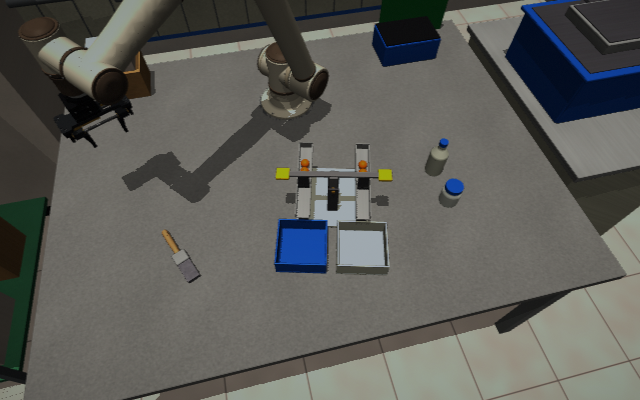

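View pics/a_top.png

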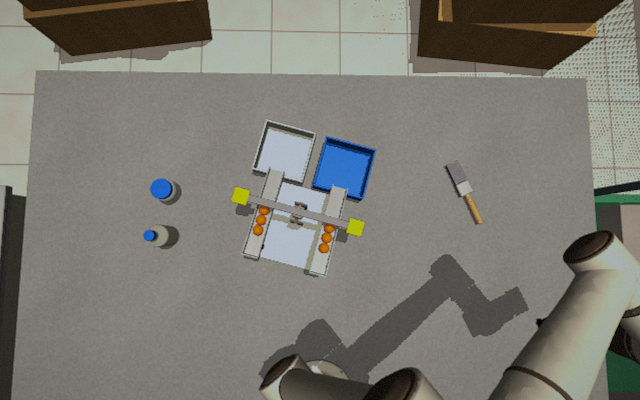

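The top view shows the blue tub (345,168) under the right chute and the white tub (284,150) under the left one, with the yellow pads at (241,197) left and (356,228) right. To empty the blue side first I press the left pad. Next I locate the pads precisely.

```bash
cat > h.py <<'E'
from workcell import env
import cv2, numpy as np
from scipy.spatial.transform import Rotation as R
def ray(f,u,v):
    d=np.array([(u-f['cx'])/f['fx'],-(v-f['cy'])/f['fy'],-1.])
    return np.array(f['position']),R.from_euler('xyz',f['orientation'],degrees=True).apply(d)
def at_z(f,u,v,z):
    p,d=ray(f,u,v);return p+d*(z-p[2])/d[2]
def pads(f):
    h=cv2.cvtColor(f['image'],cv2.COLOR_BGR2HSV)
    m=cv2.inRange(h,(24,150,90),(36,255,255))
    n,l,s,c=cv2.connectedComponentsWithStats(m)
    return [(c[i],s[i]) for i in range(1,n) if s[i][4]>60]
E
python3 - <<'E'
from h import *
for n in ['scene','top']:
    f=env.grab_frame(n)
    P=[]
    for c,s in pads(f):
        p=at_z(f,*c,.175);P.append(p);print(n,c.round(1),s,p.round(4))
    P.sort(key=lambda p:-p[1]);d=P[0]-P[1];print(np.linalg.norm(d),np.degrees(np.arctan2(d[1],d[0]))-90,(P[0]+P[1])/2)
E
```

```text
scene [282.4 172.7] [276 168  14  11 136] [ 0.478  -0.0909  0.175 ]
scene [384.8 174. ] [378 169  14  11 146] [0.5511 0.1993 0.175 ]
0.29921972657171764 -14.151965547683801 [0.51453919 0.05419609 0.175     ]
top [240.2 195.5] [231 187  19  18 236] [0.5505 0.2008 0.175 ]
top [354.9 226.9] [346 218  18  18 230] [ 0.4719 -0.0884  0.175 ]
0.2996556833765014 -15.20723137749438 [0.51122378 0.05618346 0.175     ]
```

```bash
cat >> h.py <<'E'
YAW=-14.7; PIV=np.array([.513,.0552])
c,s_=np.cos(np.radians(YAW)),np.sin(np.radians(YAW))
def W(x,y,z): return [PIV[0]+c*x-s_*y, PIV[1]+s_*x+c*y, z]
ORI=[-90,0,YAW+90]
def pad(side,th,dz=0):  # side +1 left ; th gate angle
    y0,z0=side*.150,.055
    y=y0*np.cos(th)-z0*np.sin(th); z=.121+y0*np.sin(th)+z0*np.cos(th)
    return W(0,y,z+.0095*abs(np.tan(th))+dz)
def save(n,name):
    f=env.grab_frame(n);cv2.imwrite(f'pics/{name}.png',f['image']);return f
E
python3 - <<'E'
from h import *
s=env.read_state();p=np.array(s['position'])
env.gripper_to(0.0)
env.move_straight([p[0],p[1],.33],rate=.3)
a=pad(1,0,.12)
print(a,env.inverse_kinematics(a,ORI),env.inverse_kinematics(pad(-1,-.36,.1),ORI),env.inverse_kinematics(pad(1,-.36),ORI))
env.goto(a,ORI)
env.move_straight(pad(1,0,.025),rate=.15)
s=env.read_state();print(s['clock'],s['position'],s['force'],pad(1,0,.025))
save('scene','b_scene');save('top','b_top');save('wrist','b_wrist')
E
```

```text
[np.float64(0.5510636916877208), np.float64(0.20029016291638152), np.float64(0.296)] [ 35.78975895  15.89547084   1.98011826   0.         -76.08464742
 -50.48975895] [ 11.8787694    4.74813418  -7.3228295    0.         -77.92903632
 -26.5787694 ] [ 36.41300554  23.85511955 -12.08485048   0.         -54.06002997
 -51.11300554]
6.5 [0.55181453 0.20044194 0.20199752] [0.08831927 0.77757781 0.18807873] [np.float64(0.5510636916877208), np.float64(0.20029016291638152), np.float64(0.20099999999999998)]
```

View pics/b_scene.png

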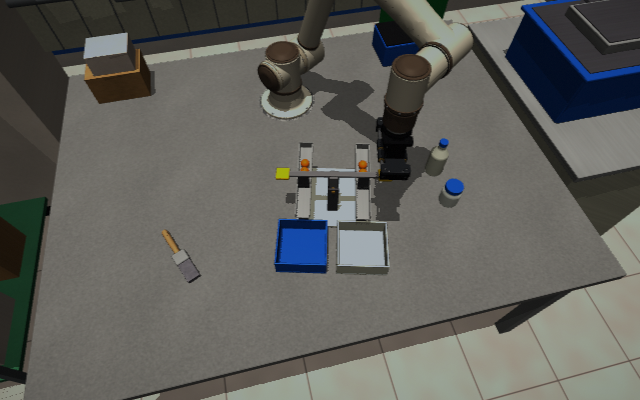

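View pics/b_wrist.png

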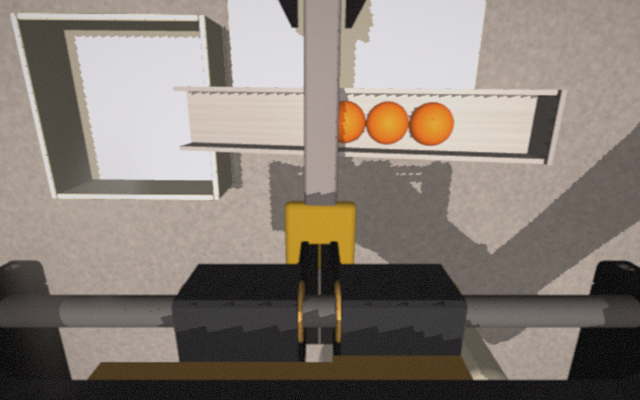

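The shut fingertips (320,265) sit over the left pad in the wrist view, and the bottle (438,158 in the scene view) is clear of the gripper. Pressing now.

Run:
```python
from h import *
hit=env.move_straight(pad(1,0,.0),rate=.08,force_limit=10)
print(hit,env.read_state()['force'])
for th in (-.12,-.24):
    hit=env.move_straight(pad(1,th),rate=.12,force_limit=15);s=env.read_state();print(th,hit,s['position'].round(4),np.round(s['force'],1))
q=pad(1,-.36,-.010)
hit=env.move_straight(q,rate=.08,force_limit=12);s=env.read_state();print(hit,s['position'].round(4),q,np.round(s['force'],1))
env.dwell(1.0)
save('scene','c_scene');save('wrist','c_wrist');print(env.read_state()['clock'],env.read_state()['force'])
```

```text
False [ 0.06000091 -0.24461918 -0.70836654]
-0.12 False [0.5522 0.2055 0.1585] [0.8 0.6 0.1]
-0.24 False [0.553  0.2085 0.1409] [-0.2 -0.8 -0.6]
True [0.5548 0.2102 0.1228] [np.float64(0.5535402693431283), np.float64(0.20973031544930182), np.float64(0.11320901740162216)] [-1.5 -0.1  6.8]
9.1333 [-3.39040807  0.43966884  7.2712027 ]
```

View pics/c_scene.png

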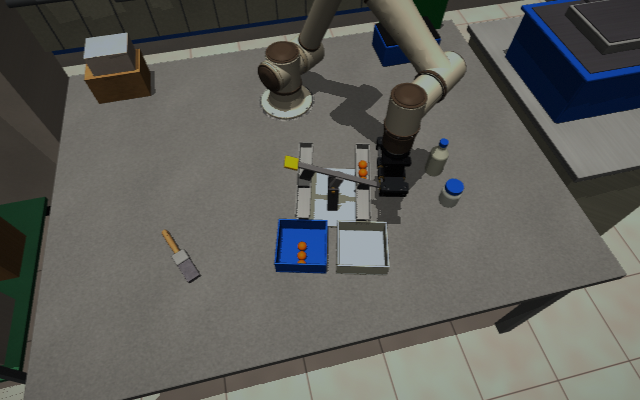

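View pics/c_wrist.png

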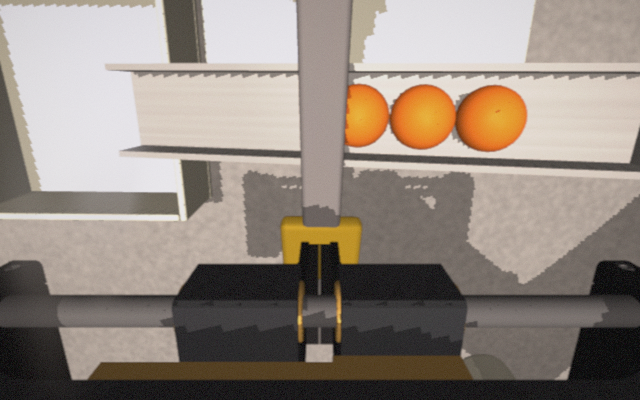

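The gate is on its stop, and two balls show in the blue tub (302,246; 301,256). The left queue is still held. I need to find the third ball, so I retreat upward and look again.

Run:
```python
from h import *
p=env.read_state()['position']
env.move_straight([p[0],p[1],.30],rate=.2)
a=save('scene','d_scene');b=save('top','d_top');print(env.read_state()['clock'])
A=cv2.resize(a['image'][130:290,250:420],None,fx=2.3,fy=2.3,interpolation=2)
B=cv2.resize(b['image'][110:280,220:390],None,fx=2.3,fy=2.3,interpolation=2)
h=min(len(A),len(B));cv2.imwrite('pics/d_zoom.png',np.hstack([A[:h],B[:h]]))
```

```text
10.275
```

View pics/d_zoom.png

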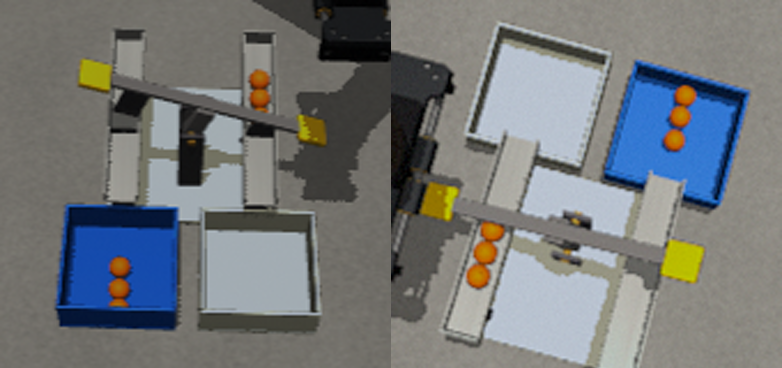

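All three balls lie in the blue tub, the right chute is empty and the left queue of three is still held. Next, the right pad. It's now high, so I check its position against the picture while moving over it.

Run:
```python
from h import *
f=env.grab_frame('top')
print([(at_z(f,*cc,.225).round(4),s[4]) for cc,s in pads(f)],np.round(pad(-1,-.36),4))
env.goto(pad(-1,-.36,.09),ORI)
env.move_straight(pad(-1,-.36,.02),rate=.15)
s=env.read_state();print(s['clock'],s['position'].round(4),np.round(s['force'],1))
save('wrist','e_wrist')
```

```text
[(array([0.5405, 0.1906, 0.225 ]), np.int32(148)), (array([ 0.4794, -0.0614,  0.225 ]), np.int32(259))] [ 0.4823 -0.0618  0.2289]
12.0333 [ 0.4832 -0.0614  0.2495] [ 0.5  0.4 -0.3]
```

View pics/e_wrist.png

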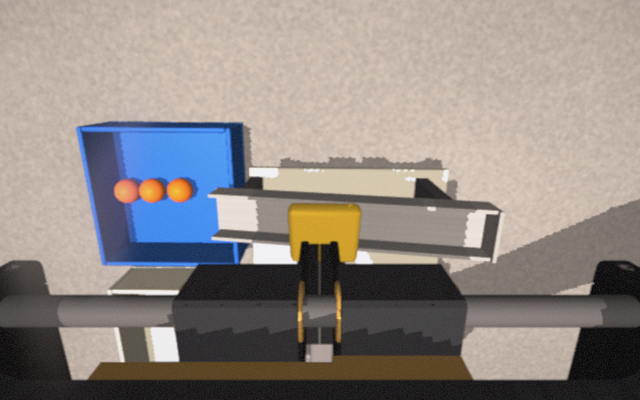

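The fingertips (320,255) are centred over the right pad, so I press along the arc.

Run:
```python
from h import *
for th in (-.36,-.24,-.12,0,.12,.24):
    hit=env.move_straight(pad(-1,th),rate=.12,force_limit=15);s=env.read_state();print(th,hit,s['position'].round(4),np.round(s['force'],1))
    if hit: break
else:
    q=pad(-1,.36,-.010)
    hit=env.move_straight(q,rate=.08,force_limit=12);s=env.read_state();print(hit,s['position'].round(4),np.round(q,4),np.round(s['force'],1))
    env.dwell(.5)
    p=env.read_state()['position']
    env.move_straight([p[0],p[1],.30],rate=.2)
    env.dwell(.5)
a=save('scene','f_scene');b=save('top','f_top');print(env.read_state()['clock'])
A=cv2.resize(a['image'][130:290,250:420],None,fx=2.3,fy=2.3,interpolation=2)
B=cv2.resize(b['image'][110:280,220:390],None,fx=2.3,fy=2.3,interpolation=2)
h=min(len(A),len(B));cv2.imwrite('pics/f_zoom.png',np.hstack([A[:h],B[:h]]))
```

```text
-0.36 False [ 0.4825 -0.0619  0.2294] [-0.6  1.1  0.6]
-0.24 False [ 0.4793 -0.0734  0.2127] [ 0.   0.5 -0.3]
-0.12 False [ 0.4768 -0.0825  0.1948] [-0.1  0.9  1.5]
0 False [ 0.4749 -0.0898  0.1762] [-0.   0.5  0.3]
0.12 False [ 0.4735 -0.0952  0.159 ] [ 0.4  0.6 -0.6]
0.24 False [ 0.4727 -0.0983  0.1413] [1.2 0.1 0. ]
True [ 0.4745 -0.0997  0.1234] [ 0.4725 -0.0993  0.1132] [-3.  -1.1 10.8]
16.4167
```

View pics/f_zoom.png

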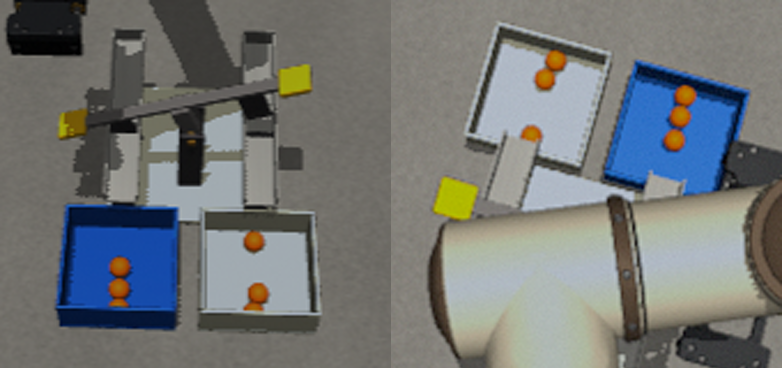

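View pics/f_top.png

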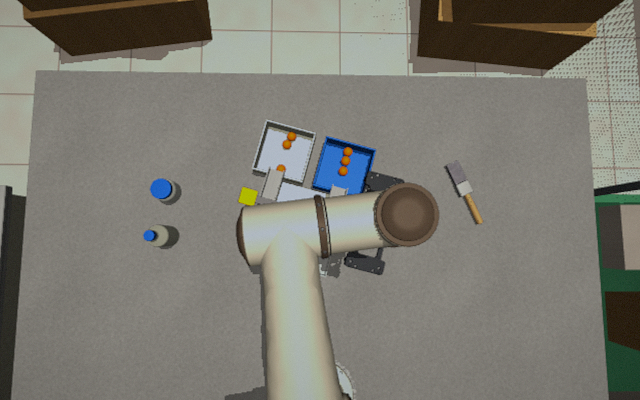

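Three balls are in each tub, the gate is fully over, and the jar, bottle and brush are unmoved. I let things settle, take one more look and hand in.

Run:
```python
from h import *
env.dwell(1)
a=save('scene','g_scene')
for cc,s in pads(a): print(cc,at_z(a,*cc,.225 if cc[0]>330 else .12).round(3))
print(np.round(pad(1,.36),3),np.round(pad(-1,.36),3),env.read_state()['force'].round(1),env.read_state()['clock'])
cv2.imwrite('pics/g_zoom.png',cv2.resize(a['image'][130:290,250:420],None,fx=3,fy=3))
```

```text
[377.45751634 164.11111111] [0.547 0.172 0.225]
[0.544 0.172 0.229] [ 0.472 -0.099  0.123] [-0.3 -0.  -0.4] 17.4667
```

View pics/g_zoom.png

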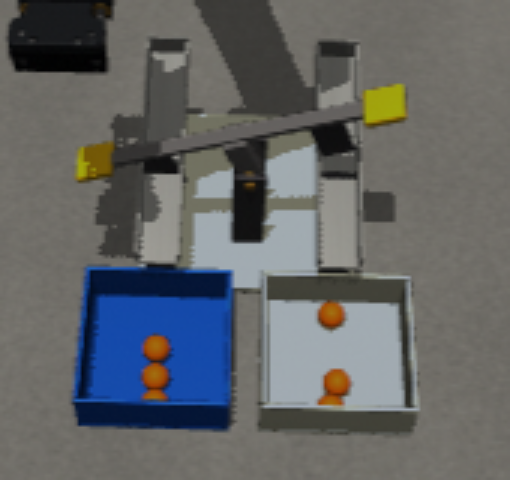

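```bash
python3 -c "
from workcell import env
env.close_job()"
```

```text
the job is handed in; nothing more can be done
```

The job is done and handed in at about 17.5 s, well inside the 45 s limit.

- **Blue tub first:** the blue tub stood under the right chute. I pressed the left pad down to its stop, and the pictures showed all three right-chute balls in the blue tub while the left queue was still held.
- **White tub second:** I then pressed the right pad down to the opposite stop. The three left-chute balls ran into the white tub, and I left the gate there.

**Last checks:**
- **Balls:** there are three in each tub and they are at rest. The third in each tub is partly hidden in the last scene picture, but the earlier top picture shows it clearly.
- **Gate:** the raised left pad measured within about 4 mm of where it should be at the full stop. The lowered right pad was not found by the colour check in that last picture, but it is visible there and the push ended against the stop.
- **Bystanders and arm:** the tubs, jar, bottle and brush look unmoved. The arm was clear, and the highest wrist force I read was about 11 N.

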